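# Load and index the wax drilling slide

## Task

Take the green wax block out of the stock rack, lay it flat and fully home in the nest of the drilling slide's carrier, set down rather than dropped, and put the clamp cover on the nest so that it sits fully down. Then push the carrier along its rail to the next station, the one in front of the handpiece's drill bit, so that it rests in the detent there. Leave the blue and the purple block in the rack.

Things in the scene. Friction and masses are not known exactly. Their poses are not given: they have to be found in the camera images.
- wax_green_mid (a point): centre of the green wax block, 32 x 60 x 18 mm (its x, y, z; y is its long way), 50 g. It starts flat in one of the rack's three places, across the rack, 30 mm from its neighbours; its ends are against the rack's side walls, so there it can be gripped only across its 32 mm
- wax_blue_mid (a point): centre of the blue wax block, 32 x 60 x 26 mm, in another place of the rack; stays there
- wax_purple_mid (a point): centre of the purple wax block, 32 x 60 x 30 mm, in another place of the rack; stays there
- rack: wooden stock rack fixed to the bench, 218 (x) x 76 (y) x 28 mm, origin at the centre of its underside; floor 6 mm thick, inside 206 x 64 mm, side walls (along x) up to 28 mm, end walls up to 18 mm. The bench's tall wooden side panel stands 100 mm or more to the left of its middle: come to the rack from the bench's open front, not through the panel
- nest (a point): centre of the nest's floor on the carrier, 30 mm above the bench. y: along the rail, the carrier travels to -y; x: to the handpiece. The block lies here, its long way along y, between two jaw walls (inner faces x = +-18 mm, flared to +-23 at the tops, z = 30 mm; 10 mm thick, y from -21 to 21 mm) and can be gripped only by its ends, which stand out 9 mm past the walls
- push_handle (a point): middle of the black upright push handle of the carrier, at (0, 82, 20) mm from nest, same axes; 36 (x) x 12 (y) x 40 mm high, free on its +y side to be pushed to -y, or to be gripped across its 12 mm; carrier's plate below it at z = 0 of nest
- carrier (a joint): travel of the carrier along its rail, m, to the -y of nest. Stations with V detents: 0 (loading; it starts here), 0.070 (the next one, before the handpiece's drill bit), 0.140 (last). A spring ball drops into each V and draws the carrier in from about 4 mm either side; about 9 N push it out of a detent, about 2 N slide it between; stops at -0.004 and 0.144
- cover_rib (a point): middle of the red grip rib of the clamp cover, 14 (x) x 44 (y) x 24 mm high, on the middle of a plate 60 x 55.5 x 4 mm; axes of the cover, which fits either way round with its y along the nest's y. Seated on the jaw walls it is 46 mm above nest; over a block thicker than 20 mm, or one not fully home, the cover stays up. 120 g
- fixture: grey metal base of the drilling slide, fixed, origin on the bench under the middle station; y along the rail, from -124 to 172 mm; x away from the robot: front edge at -57 mm, the handpiece lies behind the rail from 43 mm on, up to 70 mm high. Base 8 mm high. The bench between it and the rack is bare: room to put a block down
- end_stop (a point): top of one of the two low end stops of the nest, at (0, 35, 4) mm from nest, the other at y = -35 mm; 4 mm thick, 4 mm high, inner faces at y = +-33 mm. Fingers that hold the block by its ends must stay above them. Beyond them the carrier's plate is bare at the floor's height up to the push handle; a plunger cap stands 14 mm high at x = -40, y = 0 from nest
- cover_pad (a point): centre of the underside of the cover's white presser pad, 26 mm below the rib's middle; the cover starts standing on it on the bench. Pad 33 (x) x 40 (y) mm, 10 mm deep, rounded below; it goes in between the flared jaw walls with about 2 mm play each side, while 8 mm deep cheeks at the plate's two y ends go over the walls' ends with 2.75 mm play
Not all that is in view belongs to the job. Of the things that look like the part that bears wax_green_mid, the larger one is meant.

How it is judged:
On the way, in this order (a step that is already met when the one before it is completed fails the run):
1. the green block lies flat and fully home in the nest (horizontal distance between wax_green_mid and nest below 0.005 m and z of wax_green_mid in the frame of nest below 0.0105 m and angle between the y axis of wax_green_mid and the y axis of nest, either way round below 0.12 rad and value of joint carrier below 0.003 m), for 0.2 s.
2. the clamp cover sits fully down on the nest, the carrier still at the loading station (horizontal distance between cover_rib and nest below 0.005 m and z of cover_rib in the frame of nest below 0.048 m and angle between cover_rib's own z axis and vertical below 0.05 rad and value of joint carrier below 0.003 m), for 0.2 s.
3. the carrier rests in the detent of the next station (value of joint carrier between 0.0675 and 0.0725 m), for 0.3 s.
At the end, for the whole second after the job is handed in: The carrier rests in the middle station's detent (0.070 m, within 2.5 mm); the green block lies flat in the nest (centred within 5 mm, its middle 9 mm above the floor within 1.5 mm); the cover lies level on the jaw walls (centred within 5 mm, at most 2 mm high) (all of step 3 and horizontal distance between each of wax_green_mid, cover_rib and nest below 0.005 m and z of wax_green_mid in the frame of nest between 0.0075 and 0.0105 m and z of cover_rib in the frame of nest below 0.048 m and angle between cover_rib's own z axis and vertical below 0.05 rad and velocity of joint carrier between -0.005 and 0.005 m/s); the robot touches nothing.
It fails at once if the green block is dropped into the nest (it moves faster than 0.4 m/s within the nest) (horizontal distance between wax_green_mid and nest below 0.015 m and z of wax_green_mid in the frame of nest below 0.035 m and linear speed of wax_green above 0.4 m/s).
It fails at once if the blue or the purple block is taken out of its place in the rack (moved more than 25 mm) (distance of any of wax_blue_mid, wax_purple_mid from where it was at the start of the episode above 0.025 m).
It also fails if it takes over 72 s, if anything falls off the work surface, if the arm or the gripper's body presses on something with over 40 N, if the wrist force passes 120 N, or if a joint passes its speed limit or range.

## Robot

A 6-joint arm with a two-finger parallel gripper is mounted at the origin on a cart in front of the work surface, level with it; the furniture and walls round the work are solid. World frame = base frame: x ahead of the robot, y to its left, z up, the work surface at z = 0. Lengths are in m, angles in rad, forces in N, time in s.
With the tool pointing down it reaches from about 0.35 to 0.875 m from the base axis. Payload 4.2 kg.
Tool frame: the origin (TCP) lies between the finger pads; the fingertips stand 19 mm ahead of it and the grasp point (between the pads) is the TCP; z points along the fingers, y is the line along which they close (so a half turn about z gives the same grasp; the last joint's range is limited). The gripper opens to 87 mm and grips with 3 to 60 N. Pads are 19 mm wide; open, the fingers measure 117 mm over their backs; the gripper's body (75 mm by 190 mm) begins 51 mm behind the grasp point.
Start: joints at [1.394, 0.385, 0.008, 0, -1.194, -0.259], TCP at [0.264, 0.567, 0.242] pointing down, gripper open.
Joint ranges: [-3.14, 3.14], [-1.21, 2.06], [-1.07, 1.41], [-3.16, 2.05], [-2.99, -0.16], [-3.1, 3.1]. Speed limits (rad/s): [2.79, 2.79, 3.14, 3.14, 3.14, 3.14].

## Interface

Orientations are given as a 3x3 rotation matrix whose columns are the frame's x, y, z axes.
In Python, from rig import bot gives the robot as it stands. The module is installed in compiled form; this text tells all that it offers.
- The arm moves only by the tool apply_moves, never from a script. Its argument "steps" is text: rows parted by semicolons, each of 7 numbers parted by spaces: the shift along the tool's x, y, z scaled (see below), then the turn, a rotation vector about the tool's x, y, z scaled (see below), then the opening, from -1 (shut) to 1 (fully open), so that 0 is half open. In form: dx dy dz wx wy wz gripper; .... A call has 1 to 5 rows; each row shifts and turns the commanded pose from where the row before left it, along the tool's axes as they then stand; what a row does not reach is not made up. The controller multiplies each number of a shift by 0.06 m and each number of a turn by 2 rad. A row lasts 1/8 s, in which the tool goes at most 62.5 mm and 10.7 degrees, less where a joint would pass 70% of its speed; a pose out of reach is approached as far as the arm can. A call with a number of a shift or a turn outside -1 to 1 is refused whole. A call with a gripper value outside its range is refused whole. The fingers move at their own pace and stop on an object; "grip_force" is the grip in N (left out, the last holds). Time passes only in rows, so rows that do not move let the fingers close. It gives the time, the measured TCP pose, the force, the opening and the grip force at its end, in the units of the state.
- bot.get_state(): the state, without advancing time (a new reading comes with each control period).
- bot.capture(name): name is "side" or "top" or "wrist"; returns the picture (384x512x3 uint8, red, green, blue); there is no depth.
- bot.camera_params(name): a dict with "fx", "fy", "cx", "cy" (pixels), "world_from_camera" (4x4, takes a point from camera to world coordinates); the wrist camera has in their place "hand_eye" (4x4, takes a point from camera to tool coordinates, whose origin is the TCP and whose axes are the flange's). Camera axes: x right, y down, z forward; pixel columns grow to the right and rows downward; lengths in m; the calibration is good to about 2 mm. A picture is of the moment at which its call begins: read the wrist's pose just before it. camera_params takes no time and is no camera call.
- bot.finish_job(): hands the job in; it is judged then, once.
Trained networks look in the newest picture that a camera, given by its name, has taken for a name from the list of things; names that differ only in an ending like _2 or _b are one class to them, and where a whole thing is asked for, a point or a joint stands for the part that bears it (a point fixed in the world has none). Each returns a list of dicts, best first, with "p" (0 to 1); they miss things now and then, are a little off and sometimes report something else, mostly with a low value. They report only what shows in the picture. A call takes as long as a camera call. They do not tell look-alikes from the thing itself.
- bot.recognise(label, camera): "location" ([column, row] in pixels, amid what is visible of it).
- bot.masks_of(label, camera): "pixels" (384x512 bool, what is visible of it) and "location" ([column, row] in pixels, amid what is visible of it).
- bot.tip_of(label, camera): "location" ([column, row] in pixels: a listed point, or the origin of a listed thing).
The state is a dict: "t": time; "joints": joint angles; "joint_velocities": joint speeds; "tau": joint torques, N m; "position": TCP position; "tool_rot": TCP orientation; "wrist_force": force on the tool from outside, world axes, zero at the start; "wrist_torque": the same for the moment, N m; "grip_width": finger opening in m; "grasp_force": force on a finger pad.
Only numpy, scipy, OpenCV 4.12 (cv2) and the standard library are available. Lean on these libraries where they do the work, as an engineer would, in place of code of your own. Each camera call takes 0.05 s, during which the arm holds its last target. There are 200 camera calls.

## Working session

There is one attempt and no reset: what is moved stays moved. The work goes in short steps, Python scripts to look and compute and a tool call to move; the robot and the scene stay as the last step left them, time stands still between calls to the robot, and variables do not carry over. Pictures are saved under pics/ and viewed, at most 10 in all, crops included, and the job is handed in when it is done.

Besides the shell and the picture viewer there is one more tool, called by a JSON object that holds its "fn" and its "kwargs", one argument or row to a line. apply_moves: Moves the arm, as the interface text tells. Its arguments: {"type":"object","properties":{"steps":{"type":"string"},"grip_force":{"type":"number"}},"required":["steps"]}

```bash
mkdir -p pics
cat > h.py <<'E'
import numpy as np, cv2
from rig import bot
def cam(n):
    p=bot.camera_params(n)
    K=[p[k] for k in('fx','fy','cx','cy')]
    if 'world_from_camera' in p: T=np.array(p['world_from_camera'])
    else:
        s=bot.get_state();W=np.eye(4);W[:3,:3]=s['tool_rot'];W[:3,3]=s['position'];T=W@np.array(p['hand_eye'])
    return K,T
def pt(uv,z,KT):
    K,T=KT
    d=T[:3,:3]@np.array([(uv[0]-K[2])/K[0],(uv[1]-K[3])/K[1],1]);o=T[:3,3]
    return o+d*(z-o[2])/d[2]
def proj(P,KT):
    K,T=KT;c=T[:3,:3].T@(np.array(P)-T[:3,3]);return np.array([K[0]*c[0]/c[2]+K[2],K[1]*c[1]/c[2]+K[3]])
def tri(uv1,A,uv2,B):
    M=[];b=[]
    for uv,(K,T) in((uv1,A),(uv2,B)):
        d=T[:3,:3]@np.array([(uv[0]-K[2])/K[0],(uv[1]-K[3])/K[1],1]);d/=np.linalg.norm(d)
        Q=np.eye(3)-np.outer(d,d);M.append(Q);b.append(Q@T[:3,3])
    return np.linalg.lstsq(np.vstack(M),np.hstack(b),rcond=None)[0]
def save(im,n,s=1.5):
    cv2.imwrite('pics/'+n+'.png',cv2.resize(im[:,:,::-1],None,fx=s,fy=s,interpolation=cv2.INTER_CUBIC))
E
python3 - <<'E'
from h import *
np.set_printoptions(precision=4,suppress=True)
s=bot.get_state();print(s['position'],s['tool_rot'])
for c in('top','side'):
    save(bot.capture(c),c+'0')
    print(c,cam(c)[1])
    for l in('wax_green_mid','wax_blue_mid','wax_purple_mid','nest','push_handle','cover_rib','end_stop','rack','fixture'):
        print(l,[(np.round(r['location']),round(r['p'],2)) for r in bot.tip_of(l,c)])
print(bot.camera_params('wrist')['hand_eye'])
E
```

```text
[0.2636 0.5661 0.2404] [[ 0.9065 -0.4223 -0.0009]
 [-0.4223 -0.9065 -0.002 ]
 [ 0.0001  0.0022 -1.    ]]
top [[-0.0268 -0.9897  0.1406  0.4107]
 [-0.9993  0.0304  0.0236 -0.0125]
 [-0.0276 -0.1399 -0.9898  1.0987]
 [ 0.      0.      0.      1.    ]]
wax_green_mid [(array([146., 231.]), 0.83), (array([193., 169.]), 0.55)]
wax_blue_mid [(array([140., 184.]), 0.82)]
wax_purple_mid [(array([141., 205.]), 0.68)]
nest [(array([261., 187.]), 0.87), (array([286., 188.]), 0.24)]
push_handle [(array([224., 192.]), 0.93)]
cover_rib [(array([394., 167.]), 0.88)]
end_stop [(array([248., 192.]), 0.98), (array([228., 193.]), 0.6)]
rack [(array([146., 208.]), 0.65)]
fixture [(array([288., 188.]), 0.65)]
side [[ 0.9587 -0.2003  0.202   0.2675]
 [-0.284  -0.6351  0.7183 -0.9956]
 [-0.0156 -0.746  -0.6657  0.9788]
 [ 0.      0.      0.      1.    ]]
wax_green_mid [(array([203., 145.]), 0.57), (array([261., 164.]), 0.4)]
wax_blue_mid [(array([240., 138.]), 0.59)]
wax_purple_mid [(array([220., 145.]), 0.65)]
nest [(array([260., 198.]), 0.67)]
push_handle [(array([247., 169.]), 0.69)]
cover_rib [(array([318., 284.]), 0.6), (array([221., 145.]), 0.41)]
end_stop [(array([258., 186.]), 0.71)]
rack [(array([223., 148.]), 0.88), (array([266., 217.]), 0.18)]
fixture [(array([268., 216.]), 0.95)]
[[-0.     -0.9641 -0.2656  0.0723]
 [ 1.     -0.0002  0.0006 -0.0002]
 [-0.0006 -0.2656  0.9641 -0.1431]
 [ 0.      0.      0.      1.    ]]
```

View pics/top0.png

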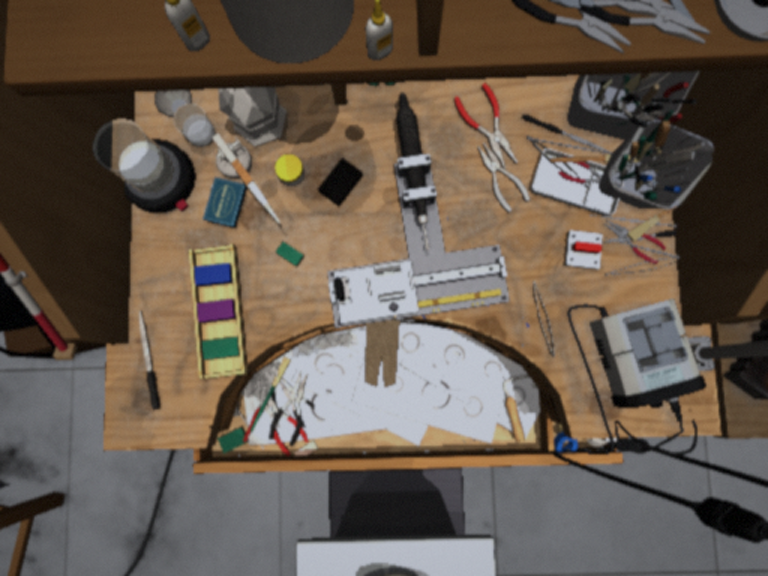

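View pics/side0.png

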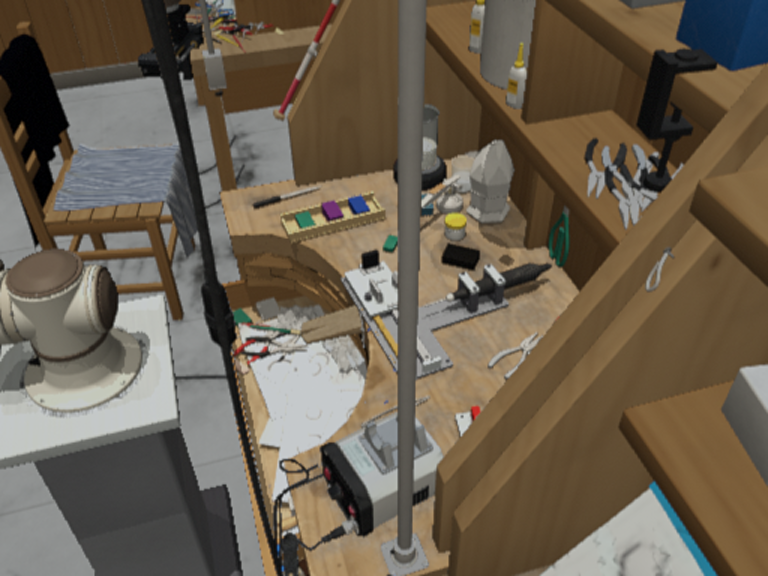

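Run:
```python
from h import *
np.set_printoptions(precision=4,suppress=True)
A,B=cam('top'),cam('side')
for n,a,b,z in(('green',(146,231),(203,145),.015),('green2',(193,169),(261,164),.015),('blue',(140,184),(240,138),.019),('purple',(141,205),(220,145),.02),('nest',(261,187),(260,198),.03),('handle',(224,192),(247,169),.05),('rib',(394,167),(318,284),.026),('stop',(248,192),(258,186),.034),('rack',(146,208),(223,148),0),('fix',(288,188),(268,216),0)):
    print(n,tri(a,A,b,B),pt(a,z,A))
```

```text
green [0.467  0.2787 0.0281] [0.469  0.2821 0.015 ]
green2 [ 0.6267  0.166  -0.0035] [0.6226 0.1631 0.015 ]
blue [0.5916 0.2981 0.0141] [0.5876 0.2972 0.019 ]
purple [ 0.5312  0.3005 -0.0011] [0.534  0.2938 0.02  ]
nest [ 0.5702 -0.0081  0.0192] [ 0.5689 -0.0082  0.03  ]
handle [0.5563 0.081  0.0601] [0.5564 0.0821 0.05  ]
rib [ 0.6112 -0.3414  0.0212] [ 0.6095 -0.3398  0.026 ]
stop [0.5646 0.0226 0.0386] [0.5568 0.0242 0.034 ]
rack [ 0.5308  0.2879 -0.0059] [0.5283 0.2866 0.    ]
fix [ 0.5695 -0.0764  0.0108] [ 0.5686 -0.0766  0.    ]
```

Green look-alikes, with their pixels in the top view:
- Rack block at (146,231).
- Small chip on the bench at (193,169).
- Green piece in the tray at (155,293).

I choose the rack block: it is in the rack, in the place nearest the robot, and is the larger one. Next I go over it by way of the open front.

```bash
cat >> h.py <<'E'
from scipy.spatial.transform import Rotation as Ro
def Rdown(yang):  # tool pointing down, tool y at world angle yang(rad)
    y=np.array([np.cos(yang),np.sin(yang),0]);z=np.array([0,0,-1.]);return np.array([np.cross(y,z),y,z]).T
def plan(way,start=None):
    """way: list of (pos, yang, nrows); prints rows in move units"""
    if start is None:
        s=bot.get_state();p=np.array(s['position']);R=np.array(s['tool_rot'])
    else: p,R=np.array(start[0]),Rdown(start[1])
    for q,a,n in way:
        q=np.array(q,float);w=Ro.from_matrix(R.T@Rdown(a)).as_rotvec()/n;d=(q-p)/n
        for i in range(n):
            print(' '.join('%.3f'%v for v in np.r_[R.T@d/.06,w/2]),end='; ')
            R=R@Ro.from_rotvec(w).as_matrix()
        print();p=q
E
python3 - <<'E'
from h import *
a=np.radians(-172)
plan([((.34,.31,.24),a,6),((.49,.285,.22),a,4)])
E
```

```text
0.493 0.557 0.004 0.000 0.000 0.083; 0.578 0.468 0.004 0.000 0.000 0.083; 0.647 0.366 0.004 0.000 0.000 0.083; 0.699 0.254 0.004 0.000 0.000 0.083; 0.731 0.135 0.004 0.000 0.000 0.083; 0.743 0.013 0.004 0.000 0.000 0.083; 
0.190 -0.604 0.083 -0.000 -0.000 -0.000; 0.190 -0.604 0.083 -0.000 -0.000 -0.000; 0.190 -0.604 0.083 -0.000 -0.000 -0.000; 0.190 -0.604 0.083 -0.000 -0.000 -0.000;
```

{"fn": "apply_moves", "kwargs": {
  "steps": "0.49 0.56 0 0 0 0.083 0; 0.58 0.47 0 0 0 0.083 0; 0.65 0.37 0 0 0 0.083 0; 0.70 0.25 0 0 0 0.083 0; 0.73 0.14 0 0 0 0.083 0",
  "grip_force": 15
}}

```text
t: 1.62
position: [0.3272, 0.3508, 0.2418]
tool_rot: [[0.295, -0.955, 0.0], [-0.955, -0.295, 0.0], [-0.0, -0.001, -1.0]]
wrist_force: [0.5, -0.6, 0.0]
grip_width: 0.0473
grasp_force: 0.0
```

{"fn": "apply_moves", "kwargs": {
  "steps": "0.74 0.01 0 0 0 0.083 0; 0.19 -0.60 0.08 0 0 0 0; 0.19 -0.60 0.08 0 0 0 0; 0.19 -0.60 0.08 0 0 0 0; 0.19 -0.60 0.08 0 0 0 0"
}}

```text
t: 2.25
position: [0.4899, 0.2841, 0.2224]
tool_rot: [[0.139, -0.99, 0.0], [-0.99, -0.139, 0.0], [-0.0, -0.0, -1.0]]
wrist_force: [-0.5, 0.9, 0.4]
grip_width: 0.0434
grasp_force: 0.0
```

```bash
cat >> h.py <<'E'
def rect(label,c,z,n=3):
    """mask of label -> min-area rectangle in world at height z"""
    KT=cam(c);out=[]
    for r in bot.masks_of(label,c)[:n]:
        m=r['pixels'].astype(np.uint8);cs=max(cv2.findContours(m,0,2)[0],key=cv2.contourArea)[:,0]
        w=np.array([pt(u,z,KT)[:2] for u in cs])*1000
        (cx,cy),(a,b),_=q=cv2.minAreaRect(w.astype(np.float32))
        B=cv2.boxPoints(q);e=max((B[1]-B[0],B[2]-B[1]),key=np.linalg.norm)
        print(label,'p%.2f'%r['p'],np.round(r['location']),'c',np.round([cx,cy],1),'size',np.round([a,b],1),'long ang %.1f'%(np.degrees(np.arctan2(e[1],e[0]))%180))
E
python3 - <<'E'
from h import *
s=bot.get_state();print(s['position'],s['tool_rot'],s['grip_width'],s['t'])
save(bot.capture('wrist'),'w1')
rect('wax_green_mid','wrist',.024);rect('wax_purple_mid','wrist',.036)
for l in('wax_green_mid','wax_purple_mid','rack'):
  print(l,[(np.round(r['location'],1),r['p'],pt(r['location'],.015 if l!='rack' else 0,cam('wrist'))) for r in bot.tip_of(l,'wrist')])
E
```

```text
[0.48992876 0.28413531 0.22236412] [[ 1.38562262e-01 -9.90353654e-01  3.74115863e-04]
 [-9.90353686e-01 -1.38562142e-01  3.29968813e-04]
 [-2.74947524e-04 -4.16228249e-04 -9.99999876e-01]] 0.0433850399913827 2.25
wax_green_mid p0.92 [279. 170.] c [468.8 277.1] size [34.1 62.4] long ang 95.4
wax_green_mid p0.71 [137.  31.] c [619.4 166.5] size [42.4 25.6] long ang 55.9
wax_purple_mid p0.73 [220. 168.] c [526.6 282.3] size [34.7 62.7] long ang 97.0
wax_purple_mid p0.73 [159. 169.] c [585.1 287. ] size [35.5 61.1] long ang 94.3
wax_green_mid [(array([275.1, 169.1]), 0.93, array([0.46697485, 0.27748479, 0.015     ])), (array([137.1,  30.2]), 0.85, array([0.61710476, 0.16313352, 0.015     ]))]
wax_purple_mid [(array([218.2, 168.4]), 0.63, array([0.52605661, 0.28537164, 0.015     ]))]
rack []
```

View pics/w1.png

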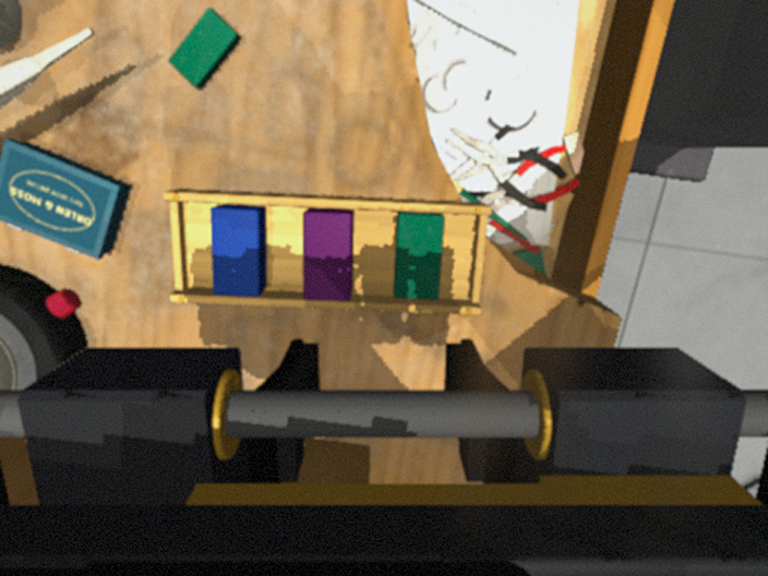

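The green block in the rack, at crop px (419,255) or raw (279,170), is the full 32x60 one. The chip at raw (137,31) is smaller. The rack is turned about 5°. I go down on the block.

Run:
```python
from h import *
a=np.radians(-174.7)
plan([((.468,.277,.09),a,3),((.468,.277,.029),a,2)])
plan([((.468,.277,.1),a,2),((.545,.180,.1),a,3),((.545,.180,.035),a,2),((.545,.18,.024),a,1)],((.468,.277,.029),a))
```

```text
0.026 0.116 0.736 0.000 0.000 0.008; 0.027 0.116 0.736 0.000 0.000 0.008; 0.029 0.115 0.736 0.000 0.000 0.008; 
-0.000 -0.000 0.508 -0.000 -0.000 0.000; -0.000 -0.000 0.508 -0.000 -0.000 0.000; 
0.000 0.000 -0.592 0.000 0.000 0.000; 0.000 0.000 -0.592 0.000 0.000 0.000; 
0.576 -0.376 0.000 0.000 0.000 0.000; 0.576 -0.376 0.000 0.000 0.000 0.000; 0.576 -0.376 0.000 0.000 0.000 0.000; 
0.000 0.000 0.542 0.000 0.000 0.000; 0.000 0.000 0.542 0.000 0.000 0.000; 
0.000 0.000 0.183 0.000 0.000 0.000;
```

{"fn": "apply_moves", "kwargs": {
  "steps": "0.03 0.12 0.74 0 0 0.008 0; 0.03 0.12 0.74 0 0 0.008 0; 0.03 0.12 0.73 0 0 0.008 0; 0 0 0.51 0 0 0 0; 0 0 0.51 0 0 0 0"
}}

```text
t: 3.18
position: [0.4671, 0.2771, 0.0284]
tool_rot: [[0.093, -0.996, 0.001], [-0.996, -0.093, 0.001], [-0.001, -0.001, -1.0]]
wrist_force: [0.5, 1.5, 0.0]
grip_width: 0.0432
grasp_force: 0.0
```

{"fn": "apply_moves", "kwargs": {
  "steps": "0 0 0 0 0 0 -0.6; 0 0 0 0 0 0 -0.6; 0 0 0 0 0 0 -0.6; 0 0 0 0 0 0 -0.6"
}}

```text
t: 3.68
position: [0.468, 0.2767, 0.0295]
tool_rot: [[0.091, -0.996, 0.001], [-0.996, -0.091, 0.001], [-0.001, -0.001, -1.0]]
wrist_force: [-1.9, 0.8, 2.9]
grip_width: 0.0317
grasp_force: 15.0
```

{"fn": "apply_moves", "kwargs": {
  "steps": "0 0 -0.40 0 0 0 -0.6; 0 0 -0.8 0 0 0 -0.6; 0.57 -0.38 0 0 0 0 -0.6; 0.57 -0.38 0 0 0 0 -0.6; 0.57 -0.37 0 0 0 0 -0.6"
}}

```text
t: 4.3
position: [0.5453, 0.1795, 0.1012]
tool_rot: [[0.091, -0.996, 0.001], [-0.996, -0.091, 0.001], [-0.001, -0.001, -1.0]]
wrist_force: [0.5, 0.1, -0.8]
grip_width: 0.0318
grasp_force: 15.0
```

{"fn": "apply_moves", "kwargs": {
  "steps": "0 0 0.5 0 0 0 -0.6; 0 0 0.52 0 0 0 -0.6; 0 0 0.2 0 0 0 -0.6; 0 0 0 0 0 0 -0.6"
}}

```text
t: 4.8
position: [0.5445, 0.1803, 0.027]
tool_rot: [[0.091, -0.996, -0.001], [-0.996, -0.091, -0.001], [0.001, 0.001, -1.0]]
wrist_force: [-0.3, -0.5, -0.2]
grip_width: 0.0316
grasp_force: 15.0
```

{"fn": "apply_moves", "kwargs": {
  "steps": "0 0 0.055 0 0 0 -0.6; 0 0 0 0 0 0 -0.6"
}}

```text
t: 5.05
position: [0.5451, 0.1808, 0.0249]
tool_rot: [[0.091, -0.996, 0.001], [-0.996, -0.091, 0.001], [-0.001, -0.001, -1.0]]
wrist_force: [-0.2, -0.4, -1.2]
grip_width: 0.0316
grasp_force: 15.0
```

{"fn": "apply_moves", "kwargs": {
  "steps": "0 0 0 0 0 0 0.2; 0 0 0 0 0 0 0.2; 0 0 -0.7 0 0 0 0.6; 0 0 -0.9 0 0 0 0.75; 0 0 -0.9 0 0 0 0.75"
}}

```text
t: 5.68
position: [0.5445, 0.1803, 0.1758]
tool_rot: [[0.091, -0.996, -0.0], [-0.996, -0.091, -0.0], [0.0, 0.0, -1.0]]
wrist_force: [0.2, 0.0, 0.1]
grip_width: 0.0718
grasp_force: 0.0
```

Run:
```python
from h import *
a=np.radians(-174.7)
s=bot.get_state();print(s['position'],s['grip_width'])
plan([((.545,.07,.21),np.radians(95-360),9)])
```

```text
[0.54451108 0.18028557 0.17575741] 0.07180361516939918
0.203 0.018 -0.063 -0.000 -0.000 0.087; 0.203 -0.018 -0.063 -0.000 -0.000 0.087; 0.197 -0.053 -0.063 -0.000 -0.000 0.087; 0.185 -0.087 -0.063 -0.000 -0.000 0.087; 0.167 -0.118 -0.063 -0.000 -0.000 0.087; 0.144 -0.145 -0.063 -0.000 -0.000 0.087; 0.117 -0.168 -0.063 -0.000 -0.000 0.087; 0.086 -0.185 -0.063 -0.000 -0.000 0.087; 0.052 -0.197 -0.063 -0.000 -0.000 0.087;
```

{"fn": "apply_moves", "kwargs": {
  "steps": "0.2 0.02 -0.06 0 0 0.087 0.72; 0.2 -0.02 -0.06 0 0 0.087 0.72; 0.2 -0.05 -0.06 0 0 0.087 0.72; 0.18 -0.09 -0.06 0 0 0.087 0.72; 0.17 -0.12 -0.06 0 0 0.087 0.72"
}}

```text
t: 6.3
position: [0.5451, 0.1189, 0.1924]
tool_rot: [[-0.707, -0.708, 0.0], [-0.708, 0.707, 0.0], [-0.0, -0.0, -1.0]]
wrist_force: [0.1, -0.2, 1.0]
grip_width: 0.075
grasp_force: 0.0
```

{"fn": "apply_moves", "kwargs": {
  "steps": "0.14 -0.15 -0.06 0 0 0.087 0.72; 0.12 -0.17 -0.06 0 0 0.087 0.72; 0 -0.19 -0.06 0 0 0.087 0.72; -0.15 -0.2 -0.06 0 0 0.087 0.72; 0 0 0 0 0 0 0.72"
}}

```text
t: 6.92
position: [0.5629, 0.0748, 0.2067]
tool_rot: [[-0.995, -0.096, 0.001], [-0.096, 0.995, 0.0], [-0.001, 0.0, -1.0]]
wrist_force: [-1.0, 0.1, -0.1]
grip_width: 0.0749
grasp_force: 0.0
```

Run:
```python
from h import *
np.set_printoptions(precision=4,suppress=True)
s=bot.get_state();print(s['position'],s['tool_rot'],s['grip_width'],s['t'])
save(bot.capture('wrist'),'w2')
rect('wax_green_mid','wrist',.018)
for l,z in(('wax_green_mid',.009),('nest',.03),('end_stop',.034),('push_handle',.05),('carrier',.03),('fixture',0)):
  print(l,[(np.round(r['location'],1),round(r['p'],2),pt(r['location'],z,cam('wrist'))) for r in bot.tip_of(l,'wrist')])
```

```text
[0.5629 0.0748 0.2067] [[-0.9953 -0.0964  0.0007]
 [-0.0964  0.9953  0.0003]
 [-0.0008  0.0002 -1.    ]] 0.07486146201801998 6.925
wax_green_mid p0.73 [362. 166.] c [543.1 180.7] size [33.4 62.5] long ang 95.6
wax_green_mid p0.57 [323. 227.] c [611.1 153.3] size [26.7 25.5] long ang 56.1
wax_green_mid [(array([359. , 164.5]), 0.91, array([0.5409, 0.1808, 0.009 ])), (array([332. , 231.8]), 0.8, array([0.6162, 0.165 , 0.009 ]))]
nest [(array([173.5, 173.7]), 0.96, array([ 0.5642, -0.0025,  0.03  ]))]
end_stop [(array([206. , 172.3]), 0.87, array([0.5589, 0.0291, 0.034 ]))]
push_handle [(array([458.2, 223.8]), 0.66, array([0.5818, 0.2706, 0.05  ])), (array([111.1, 169. ]), 0.32, array([ 0.5609, -0.0542,  0.05  ])), (array([358.8, 167.8]), 0.26, array([0.5381, 0.1678, 0.05  ]))]Traceback (most recent call last):
  File "<stdin>", line 7, in <module>
ValueError: it knows: cover_pad, cover_rib, end_stop, fixture, nest, push_handle, rack, wax_blue_mid, wax_green_mid, wax_purple_mid
```

View pics/w2.png

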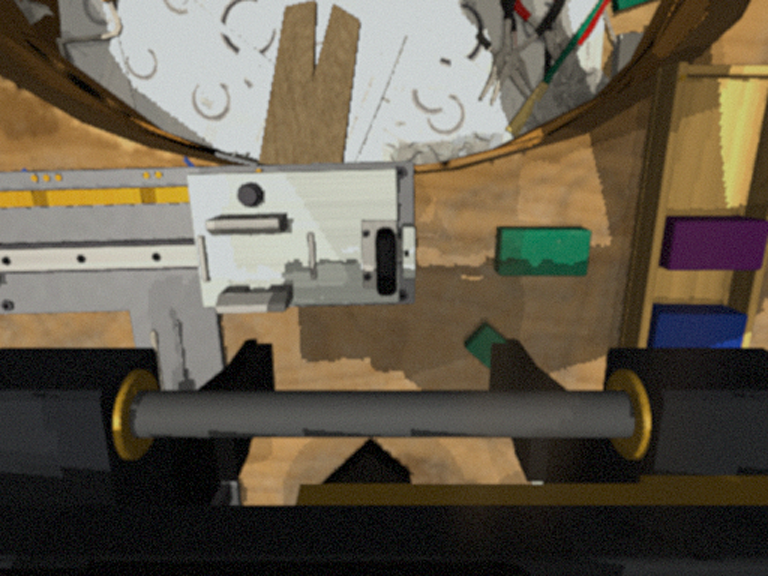

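Run:
```python
from h import *
np.set_printoptions(precision=4,suppress=True)
C=cam('wrist')
for n,u,v,z in(('stopR',312,250,.034),('stopL',203,257,.034),('plateTR',413,162,.03),('plateTL',190,170,.03),('plateBR',413,304,.03),('handle',386,262,.07),('cap',250,195,.044)):
  print(n,pt((u/1.5,v/1.5),z,C))
a=np.radians(95.5)
plan([((.545,.1805,.09),a,3),((.545,.1805,.025),a,2)])
```

```text
stopR [0.5534 0.0307 0.034 ]
stopL [ 0.5646 -0.0378  0.034 ]
plateTR [0.4937 0.0883 0.03  ]
plateTL [ 0.5118 -0.0474  0.03  ]
plateBR [0.5838 0.0986 0.03  ]
handle [0.549  0.0769 0.07  ]
cap [ 0.5219 -0.0068  0.044 ]
0.038 0.590 0.646 -0.000 -0.000 0.000; 0.038 0.590 0.646 -0.000 -0.000 0.000; 0.038 0.590 0.646 -0.000 -0.000 0.000; 
0.000 0.000 0.542 0.000 -0.000 0.000; 0.000 0.000 0.542 0.000 -0.000 0.000;
```

{"fn": "apply_moves", "kwargs": {
  "steps": "0.04 0.59 0.65 0 0 0 0.72; 0.04 0.59 0.65 0 0 0 0.72; 0.04 0.59 0.64 0 0 0 0.72; 0 0 0.52 0 0 0 0.72; 0 0 0.53 0 0 0 0.72"
}}

```text
t: 7.85
position: [0.5449, 0.1811, 0.0261]
tool_rot: [[-0.995, -0.098, 0.0], [-0.098, 0.995, 0.0], [-0.0, 0.0, -1.0]]
wrist_force: [0.4, 0.4, 0.8]
grip_width: 0.0748
grasp_force: 0.0
```

{"fn": "apply_moves", "kwargs": {
  "steps": "0 0 0 0 0 0 -0.2; 0 0 0 0 0 0 -0.2; 0 0 0 0 0 0 -0.2; 0 0 0 0 0 0 -0.2",
  "grip_force": 12
}}

```text
t: 8.35
position: [0.5457, 0.1804, 0.0283]
tool_rot: [[-0.995, -0.096, 0.002], [-0.096, 0.995, 0.001], [-0.002, 0.001, -1.0]]
wrist_force: [-0.6, 0.8, 2.0]
grip_width: 0.0607
grasp_force: 12.0
```

Run:
```python
from h import *
s=bot.get_state();p=np.array(s['position']);print(p)
a=np.radians(95.5);b=np.radians(98)
plan([((p[0],p[1],.15),a,2),((.565,-.003,.17),b,4)])
```

```text
[0.54573429 0.18041224 0.02829081]
-0.002 0.001 -1.014 0.000 0.001 -0.000; -0.001 0.001 -1.014 0.000 0.001 -0.000; 
-0.007 -0.768 -0.083 0.000 -0.000 -0.005; 0.002 -0.768 -0.083 0.000 -0.000 -0.005; 0.010 -0.768 -0.083 0.000 -0.000 -0.005; 0.018 -0.768 -0.083 0.000 -0.000 -0.005;
```

{"fn": "apply_moves", "kwargs": {
  "steps": "0 0 -0.4 0 0 0 -0.2; 0 0 -0.9 0 0 0 -0.2; 0 0 -0.9 0 0 0 -0.2; 0 -0.6 0 0 0 -0.005 -0.2; 0 -0.7 0 0 0 -0.005 -0.2"
}}

```text
t: 8.98
position: [0.5533, 0.1023, 0.1608]
tool_rot: [[-0.993, -0.117, 0.003], [-0.117, 0.993, 0.002], [-0.003, 0.001, -1.0]]
wrist_force: [0.1, 0.3, -0.7]
grip_width: 0.0608
grasp_force: 12.0
```

{"fn": "apply_moves", "kwargs": {
  "steps": "0 -0.77 0 0 0 -0.005 -0.2; 0.02 -0.7 0 0 0 -0.005 -0.2; 0.02 -0.3 0 0 0 0 -0.2; 0 0 0 0 0 0 -0.2; 0 0 0 0 0 0 -0.2"
}}

```text
t: 9.6
position: [0.5638, -0.0024, 0.1592]
tool_rot: [[-0.991, -0.136, 0.0], [-0.136, 0.991, 0.0], [-0.0, 0.0, -1.0]]
wrist_force: [-0.4, -0.5, -1.1]
grip_width: 0.0603
grasp_force: 12.0
```

Run:
```python
from h import *
np.set_printoptions(precision=4,suppress=True)
s=bot.get_state();print(s['position'],s['tool_rot'],s['grip_width'],s['t'])
save(bot.capture('wrist'),'w3')
rect('wax_green_mid','wrist',.16);
for l,z in(('wax_green_mid',.15),('nest',.03),('end_stop',.034),('push_handle',.05)):
  print(l,[(np.round(r['location'],1),round(r['p'],2),pt(r['location'],z,cam('wrist'))) for r in bot.tip_of(l,'wrist')])
```

```text
[ 0.5638 -0.0024  0.1592] [[-0.9907 -0.1359  0.0004]
 [-0.1359  0.9907  0.0003]
 [-0.0004  0.0003 -1.    ]] 0.060294316382235445 9.6
wax_green_mid p0.76 [252. 233.] c [550.   -3.8] size [24.2 55.4] long ang 97.8
wax_green_mid p0.59 [189. 171.] c [533.4 -31.6] size [ 63.3 153.4] long ang 97.1
wax_green_mid [(array([255.6, 241. ]), 0.87, array([ 0.5567, -0.0022,  0.15  ]))]
nest [(array([253.5, 193. ]), 0.77, array([ 0.565 , -0.0025,  0.03  ]))]
end_stop [(array([290.3, 190.8]), 0.73, array([0.5579, 0.027 , 0.034 ]))]
push_handle [(array([355.1, 199.1]), 0.6, array([0.5537, 0.0755, 0.05  ]))]
```

View pics/w3.png

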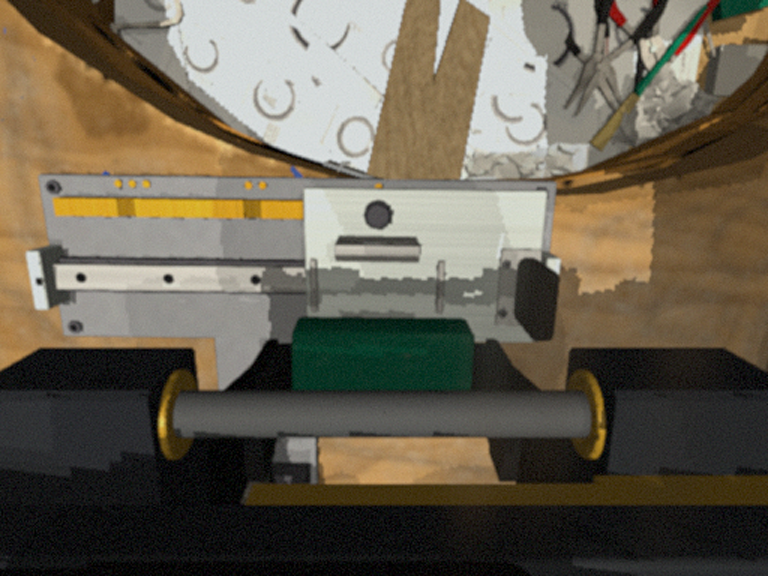

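Run:
```python
from h import *
np.set_printoptions(precision=4,suppress=True)
K,_=C=cam('wrist');s=bot.get_state();p=np.array(s['position']);R=np.array(s['tool_rot']);print(K)
for n,u,v,z in(('stopR',440,285,.034),('stopL',314,285,.034),('wallL',336,238,.06),('wallR',420,236,.06),('wallinR',420,258,.05),('cap',378,214,.044),('handleTopFar',535,262,.07),('blkL',293,330,.149),('blkR',473,330,.149)):
  print(n,pt((u/1.5,v/1.5),z,C),1000*(R.T@(pt((u/1.5,v/1.5),z,C)-p))[:2])
```

```text
[337.5869016738616, 337.5869016738616, 254.2161693843129, 194.04812926923404]
stopR [0.5569 0.0292 0.034 ] [ 2.3816 32.275 ]
stopL [ 0.5663 -0.0391  0.034 ] [  2.3832 -36.6532]
wallL [ 0.5344 -0.0284  0.06  ] [ 32.547  -21.6617]
wallR [0.5279 0.0116 0.06  ] [33.5163 18.7923]
wallinR [0.5405 0.0143 0.05  ] [20.6906 19.7869]
cap [ 0.5221 -0.0097  0.044 ] [42.1987 -1.5094]
handleTopFar [0.5312 0.0658 0.07  ] [22.8661 72.0683]
blkL [ 0.5503 -0.0327  0.149 ] [ 17.424  -28.1004]
blkR [0.5424 0.0244 0.149 ] [17.4225 29.5256]
```

{"fn": "apply_moves", "kwargs": {
  "steps": "0.04 -0.037 0.6 0 0 0 -0.2; 0 0 0.4 0 0 0 -0.2; 0 0 0.25 0 0 0 -0.2; 0 0 0.2 0 0 0 -0.2; 0 0 0 0 0 0 -0.2"
}}

```text
t: 10.52
position: [0.5622, -0.0054, 0.0718]
tool_rot: [[-0.991, -0.136, 0.001], [-0.136, 0.991, 0.0], [-0.001, -0.0, -1.0]]
wrist_force: [0.9, 0.0, -1.0]
grip_width: 0.0609
grasp_force: 12.0
```

{"fn": "apply_moves", "kwargs": {
  "steps": "0 0 0.1 0 0 0 -0.2; 0 0 0.06 0 0 0 -0.2; 0 0 0 0 0 0 -0.2"
}}

```text
t: 10.9
position: [0.5621, -0.0056, 0.0625]
tool_rot: [[-0.991, -0.135, 0.001], [-0.135, 0.991, 0.0], [-0.001, 0.0, -1.0]]
wrist_force: [2.3, 0.7, -2.2]
grip_width: 0.0604
grasp_force: 12.0
```

{"fn": "apply_moves", "kwargs": {
  "steps": "0 0 0.04 0 0 0 -0.2; 0 0 0.03 0 0 0 -0.2; 0 0 0 0 0 0 -0.2"
}}

```text
t: 11.28
position: [0.5621, -0.0056, 0.0586]
tool_rot: [[-0.991, -0.136, 0.001], [-0.136, 0.991, 0.0], [-0.001, -0.0, -1.0]]
wrist_force: [2.3, 0.8, 2.1]
grip_width: 0.0601
grasp_force: 12.0
```

{"fn": "apply_moves", "kwargs": {
  "steps": "0 0 0.025 0 0 0 -0.2; 0 0 0 0 0 0 -0.2; 0 0 0 0 0 0 -0.2"
}}

```text
t: 11.65
position: [0.5619, -0.0057, 0.058]
tool_rot: [[-0.991, -0.136, 0.001], [-0.136, 0.991, -0.0], [-0.001, -0.0, -1.0]]
wrist_force: [-1.0, 0.7, 8.1]
grip_width: 0.0606
grasp_force: 12.0
```

{"fn": "apply_moves", "kwargs": {
  "steps": "0 0 0 0 0 0 0.5; 0 0 0 0 0 0 0.7; 0 0 -0.5 0 0 0 0.7; 0 0 -0.9 0 0 0 0.7; -0.3 0 -0.7 0 0 0 0.7"
}}

```text
t: 12.28
position: [0.5784, -0.0035, 0.1842]
tool_rot: [[-0.991, -0.135, -0.001], [-0.135, 0.991, -0.0], [0.001, 0.0, -1.0]]
wrist_force: [1.7, -0.2, -0.0]
grip_width: 0.0736
grasp_force: 0.0
```

Run:
```python
from h import *
np.set_printoptions(precision=4,suppress=True)
s=bot.get_state();print(s['position'],s['tool_rot'][0],s['grip_width'],s['t'])
im=bot.capture('wrist');save(im[90:250,150:380],'w4',3)
rect('wax_green_mid','wrist',.048);
for l,z in(('wax_green_mid',.039),('nest',.03)):
  print(l,[(np.round(r['location'],1),round(r['p'],2),pt(r['location'],z,cam('wrist'))) for r in bot.tip_of(l,'wrist')])
```

```text
[ 0.5784 -0.0035  0.1842] [-0.9908 -0.1354 -0.0014] 0.07362087988556387 12.275
wax_green_mid p0.71 [253. 170.] c [569.7  -4.6] size [34.1 60.7] long ang 97.9
wax_green_mid p0.56 [404. 232.] c [610.6 135.9] size [19.3 20.8] long ang 144.8
wax_green_mid p0.46 [296. 147.] c [558.1  23.2] size [ 86.9 134.4] long ang 97.2
wax_green_mid [(array([252.8, 166.2]), 0.76, array([ 0.5634, -0.0063,  0.039 ])), (array([412.9, 238.4]), 0.53, array([0.6103, 0.1489, 0.039 ]))]
nest []
```

View pics/w4.png

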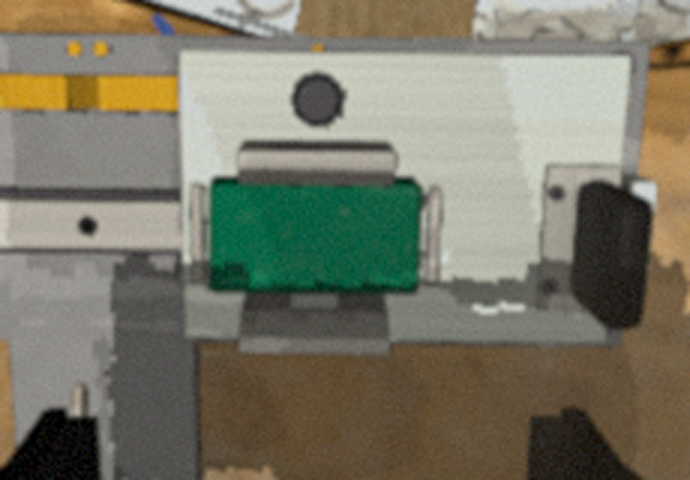

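Run:
```python
from h import *
print(bot.get_state()['joints'])
plan([((.605,-.33,.20),np.radians(8),10)])
```

```text
[ 2.73721912e-01  3.55851311e-01 -1.92369660e-01 -8.70300956e-04
 -1.02265687e+00 -1.70881464e+00]
0.031 -0.546 -0.029 0.000 -0.000 0.078; -0.055 -0.544 -0.029 0.000 -0.000 0.078; -0.139 -0.528 -0.029 0.000 -0.000 0.078; -0.220 -0.500 -0.029 0.000 -0.000 0.078; -0.295 -0.460 -0.029 0.000 -0.000 0.078; -0.363 -0.408 -0.029 0.000 -0.000 0.078; -0.422 -0.347 -0.029 0.000 -0.000 0.078; -0.471 -0.276 -0.029 0.000 -0.000 0.078; -0.509 -0.200 -0.029 0.000 -0.000 0.078; -0.534 -0.118 -0.029 0.000 -0.000 0.078;
```

Run:
```python
from h import *
plan([((.605,-.33,.20),np.radians(188),10)])
```

```text
0.031 -0.546 -0.029 0.000 0.000 -0.079; 0.116 -0.534 -0.029 0.000 0.000 -0.079; 0.198 -0.509 -0.029 0.000 0.000 -0.079; 0.276 -0.472 -0.029 0.000 0.000 -0.079; 0.346 -0.423 -0.029 0.000 0.000 -0.079; 0.408 -0.363 -0.029 0.000 0.000 -0.079; 0.460 -0.295 -0.029 0.000 0.000 -0.079; 0.501 -0.219 -0.029 0.000 0.000 -0.079; 0.529 -0.138 -0.029 0.000 0.000 -0.079; 0.544 -0.053 -0.029 0.000 0.000 -0.079;
```

{"fn": "apply_moves", "kwargs": {
  "steps": "0.03 -0.55 -0.03 0 0 -0.079 0; 0.12 -0.53 -0.03 0 0 -0.079 0; 0.2 -0.51 -0.03 0 0 -0.079 0; 0.28 -0.47 -0.03 0 0 -0.079 0; 0.35 -0.42 -0.03 0 0 -0.079 0"
}}

```text
t: 13.1
position: [0.5902, -0.1678, 0.1893]
tool_rot: [[-0.597, -0.802, -0.005], [-0.802, 0.597, 0.001], [0.002, 0.005, -1.0]]
wrist_force: [0.1, 0.1, 0.2]
grip_width: 0.0442
grasp_force: 0.0
```

{"fn": "apply_moves", "kwargs": {
  "steps": "0.41 -0.36 -0.03 0 0 -0.079 0; 0.46 -0.3 -0.03 0 0 -0.079 0; 0.5 -0.22 -0.03 0 0 -0.079 0; 0.53 -0.14 -0.03 0 0 -0.079 0; 0.54 -0.05 -0.03 0 0 -0.079 0"
}}

```text
t: 13.72
position: [0.6041, -0.3307, 0.1979]
tool_rot: [[0.149, -0.989, -0.005], [-0.989, -0.149, 0.002], [-0.003, 0.005, -1.0]]
wrist_force: [1.1, -0.8, -0.0]
grip_width: 0.0429
grasp_force: 0.0
```

Run:
```python
from h import *
np.set_printoptions(precision=4,suppress=True)
s=bot.get_state();print(s['position'],s['tool_rot'],s['grip_width'],s['t'])
im=bot.capture('wrist');save(im,'w5')
rect('cover_rib','wrist',.014);
for l,z in(('cover_rib',.026),('cover_pad',0)):
  print(l,[(np.round(r['location'],1),round(r['p'],2),pt(r['location'],z,cam('wrist'))) for r in bot.tip_of(l,'wrist')])
m=cv2.inRange(cv2.cvtColor(im,cv2.COLOR_RGB2HSV),(0,150,60),(8,255,255))|cv2.inRange(cv2.cvtColor(im,cv2.COLOR_RGB2HSV),(172,150,60),(180,255,255))
n,L,st,ce=cv2.connectedComponentsWithStats(m)
for i in range(1,n):
  if st[i,4]>100:
    c=np.array(np.where(L==i)[::-1]).T
    w=np.array([pt(u,.038,cam('wrist'))[:2] for u in c])*1000
    r=cv2.minAreaRect(w.astype(np.float32));B=cv2.boxPoints(r);print(st[i],ce[i],r,B.tolist())
```

```text
[ 0.6041 -0.3307  0.1979] [[ 0.1493 -0.9888 -0.0051]
 [-0.9888 -0.1494  0.0022]
 [-0.0029  0.0047 -1.    ]] 0.04291921377828056 13.725
cover_rib p0.83 [245. 172.] c [ 613.4 -337.5] size [57.5 60.6] long ang 171.5
cover_rib [(array([245.2, 173.7]), 0.69, array([ 0.6122, -0.3353,  0.026 ]))]
cover_pad [(array([240.8, 172.6]), 0.58, array([ 0.6169, -0.3292,  0.    ]))]
[234  23  36  43 406] [250.0837  42.5493] ((623.6250610351562, -447.2887878417969), (40.61780548095703, 8.417848587036133), 56.00654602050781) [[608.78076171875, -461.7737121582031], [615.760009765625, -466.4801330566406], [638.4693603515625, -432.8038635253906], [631.4901123046875, -428.0974426269531]]
[257  53  28  35 305] [272.1082  71.6721] ((601.7228393554688, -427.0102844238281), (35.10704040527344, 7.471027374267578), 54.06126022338867) [[588.3959350585938, -439.02996826171875], [594.4447631835938, -443.41485595703125], [615.0497436523438, -414.9906005859375], [609.0009155273438, -410.605712890625]]
[104 149  24  41 283] [117.1449 169.2332] ((728.9992065429688, -323.7546691894531), (43.61723327636719, 8.534189224243164), 68.8481216430664) [[717.150146484375, -342.55426025390625], [725.109375, -345.63372802734375], [740.8482666015625, -304.955078125], [732.8890380859375, -301.8756103515625]]Traceback (most recent call last):
  File "<stdin>", line 13, in <module>
  File "h.py", line 8, in cam
    s=bot.get_state();W=np.eye(4);W[:3,:3]=s['tool_rot'];W[:3,3]=s['position'];T=W@np.array(p['hand_eye'])
ValueError: time passes only in moves, steps and waits
```

View pics/w5.png

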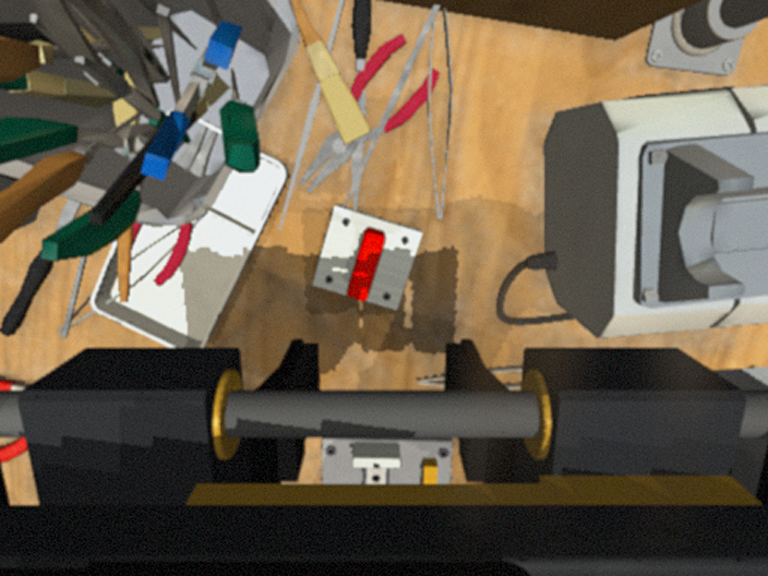

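The cover is at raw px (245,174). Its red rib runs from about (248,153) to (238,200) and its white plate is turned about 15° in the picture. The large red handles at the top are pliers.

Run:
```python
from h import *
np.set_printoptions(precision=4,suppress=True)
C=cam('wrist');im=bot.capture('wrist')
h=cv2.cvtColor(im,cv2.COLOR_RGB2HSV)
def box(m,z,n):
  n_,L,st,ce=cv2.connectedComponentsWithStats(m.astype(np.uint8))
  i=L[176,245] or L[172,245]
  c=np.array(np.where(L==i)[::-1]).T
  w=np.array([pt(u,z,C)[:2] for u in c])*1000
  r=cv2.minAreaRect(w.astype(np.float32));B=cv2.boxPoints(r);e=max((B[1]-B[0],B[2]-B[1]),key=np.linalg.norm)
  print(n,st[i],r[:2],np.degrees(np.arctan2(e[1],e[0]))%180)
box(((h[...,0]<8)|(h[...,0]>172))&(h[...,1]>150)&(h[...,2]>50),.030,'rib')
m=bot.masks_of('cover_rib','wrist')[0]['pixels'];m=cv2.morphologyEx(m.astype(np.uint8),cv2.MORPH_CLOSE,np.ones((5,5)));box(m,.014,'plate')
corners=[(333,206),(422,233),(403,311),(313,284)]
w=np.array([pt((u/1.5,v/1.5),.014,C)[:2] for u,v in corners])*1000;print(w,w.mean(0))
for i in range(4):
  d=w[(i+1)%4]-w[i];print(np.linalg.norm(d),np.degrees(np.arctan2(d[1],d[0]))%180)
r=[((384+367)/3,(230)/1.5),((348+367)/3,300/1.5)]
print([pt(x,.03,C) for x in r])
```

```text
rib [232 152  24  49 666] ((613.6774291992188, -332.50518798828125), (46.2901725769043, 13.589559555053711)) 81.143814
plate [ 209  137   73   69 3358] ((613.1502075195312, -333.113037109375), (57.09934997558594, 60.20064926147461)) 171.90186
[[ 639.2262 -363.8808]
 [ 579.9709 -354.7677]
 [ 584.0514 -300.4818]
 [ 646.4092 -310.7374]] [ 612.4144 -332.4669]
59.951980067822895 171.2567619775123
54.439039627788276 85.70131141041655
63.195514074878474 170.66051000219755
53.626624145150515 82.3023765467845
[array([ 0.6104, -0.3549,  0.03  ]), array([ 0.6156, -0.3087,  0.03  ])]
```

Run:
```python
from h import *
print(bot.get_state()['position'])
a=np.radians(171.5)
plan([((.6133,-.3328,.12),a,3),((.6133,-.3328,.037),a,3)])
```

```text
[ 0.60480181 -0.32931718  0.19934296]
0.027 -0.045 0.441 0.000 0.000 0.049; 0.022 -0.047 0.441 0.000 0.000 0.049; 0.017 -0.049 0.441 0.000 0.000 0.049; 
0.000 0.000 0.461 0.000 0.000 -0.000; 0.000 0.000 0.461 0.000 0.000 -0.000; 0.000 0.000 0.461 0.000 0.000 -0.000;
```

{"fn": "apply_moves", "kwargs": {
  "steps": "0.03 -0.045 0.44 0 0 0.049 0; 0.02 -0.047 0.44 0 0 0.049 0; 0.02 -0.05 0.44 0 0 0.05 0; 0 0 0.45 0 0 0 0; 0 0 0.45 0 0 0 0"
}}

```text
t: 14.65
position: [0.6142, -0.3326, 0.0666]
tool_rot: [[-0.15, -0.989, -0.001], [-0.989, 0.15, 0.0], [-0.0, 0.001, -1.0]]
wrist_force: [0.3, -0.3, -0.5]
grip_width: 0.0437
grasp_force: 0.0
```

{"fn": "apply_moves", "kwargs": {
  "steps": "0 0 0.45 0 0 0 0; 0 0 0 0 0 0 0; 0 0 0 0 0 0 -0.9; 0 0 0 0 0 0 -0.9; 0 0 0 0 0 0 -0.9",
  "grip_force": 15
}}

```text
t: 15.28
position: [0.6148, -0.3342, 0.0418]
tool_rot: [[-0.15, -0.989, 0.002], [-0.989, 0.15, -0.001], [0.0, -0.002, -1.0]]
wrist_force: [0.5, -0.6, 0.0]
grip_width: 0.0211
grasp_force: 0.0
```

{"fn": "apply_moves", "kwargs": {
  "steps": "0 0 0 0 0 0 -0.9; 0 0 0 0 0 0 -0.9",
  "grip_force": 25
}}

```text
t: 15.52
position: [0.6143, -0.3342, 0.0413]
tool_rot: [[-0.15, -0.989, 0.0], [-0.989, 0.15, -0.0], [0.0, -0.0, -1.0]]
wrist_force: [0.1, 0.8, 2.7]
grip_width: 0.0139
grasp_force: 25.0
```

Run:
```python
from h import *
a=np.radians(171.5);p=bot.get_state()['position']
plan([((p[0],p[1],.17),a,3),((.562,-.0055,.17),np.radians(187.8),8)])
```

```text
0.000 -0.000 -0.715 -0.000 -0.000 -0.000; 0.000 -0.000 -0.715 -0.000 -0.000 -0.000; 0.000 -0.000 -0.715 -0.000 -0.000 -0.000; 
-0.661 0.209 0.000 -0.000 0.000 -0.018; -0.668 0.185 0.000 -0.000 0.000 -0.018; -0.674 0.162 0.000 -0.000 0.000 -0.018; -0.680 0.137 0.000 -0.000 0.000 -0.018; -0.684 0.113 0.000 -0.000 0.000 -0.018; -0.688 0.089 0.000 -0.000 0.000 -0.018; -0.690 0.064 0.000 -0.000 0.000 -0.018; -0.692 0.040 0.000 -0.000 0.000 -0.018;
```

{"fn": "apply_moves", "kwargs": {
  "steps": "0 0 -0.4 0 0 0 -0.9; 0 0 -0.9 0 0 0 -0.9; 0 0 -0.85 0 0 0 -0.9; -0.66 0.21 0 0 0 -0.018 -0.9; -0.67 0.185 0 0 0 -0.018 -0.9"
}}

```text
t: 16.15
position: [0.6009, -0.2511, 0.1696]
tool_rot: [[-0.08, -0.997, 0.001], [-0.997, 0.08, 0.001], [-0.001, -0.001, -1.0]]
wrist_force: [1.2, -0.4, -1.8]
grip_width: 0.0135
grasp_force: 25.0
```

{"fn": "apply_moves", "kwargs": {
  "steps": "-0.67 0.16 0 0 0 -0.018 -0.9; -0.68 0.14 0 0 0 -0.018 -0.9; -0.68 0.11 0 0 0 -0.018 -0.9; -0.69 0.09 0 0 0 -0.018 -0.9; -0.69 0.06 0 0 0 -0.018 -0.9"
}}

```text
t: 16.77
position: [0.5684, -0.0454, 0.1691]
tool_rot: [[0.102, -0.995, -0.001], [-0.995, -0.102, 0.0], [-0.0, 0.001, -1.0]]
wrist_force: [0.3, 0.7, -1.3]
grip_width: 0.0137
grasp_force: 25.0
```

{"fn": "apply_moves", "kwargs": {
  "steps": "-0.69 0.04 0 0 0 -0.018 -0.9; 0 0 0 0 0 0 -0.9; 0 0 0 0 0 0 -0.9"
}}

```text
t: 17.15
position: [0.5624, -0.0059, 0.1693]
tool_rot: [[0.137, -0.991, -0.001], [-0.991, -0.137, -0.0], [0.0, 0.001, -1.0]]
wrist_force: [-0.3, 0.3, -1.5]
grip_width: 0.0138
grasp_force: 25.0
```

Run:
```python
from h import *
np.set_printoptions(precision=4,suppress=True)
s=bot.get_state();C=cam('wrist');im=bot.capture('wrist');save(im,'w6')
print(s['position'],s['tool_rot'],s['grip_width'],s['joints'])
```

```text
[ 0.5624 -0.0059  0.1693] [[ 0.1365 -0.9906 -0.0005]
 [-0.9906 -0.1365 -0.0001]
 [ 0.      0.0005 -1.    ]] 0.01375228068545957 [ 0.2776  0.3425 -0.2511 -0.0001 -0.9778 -0.1406]
```

View pics/w6.png

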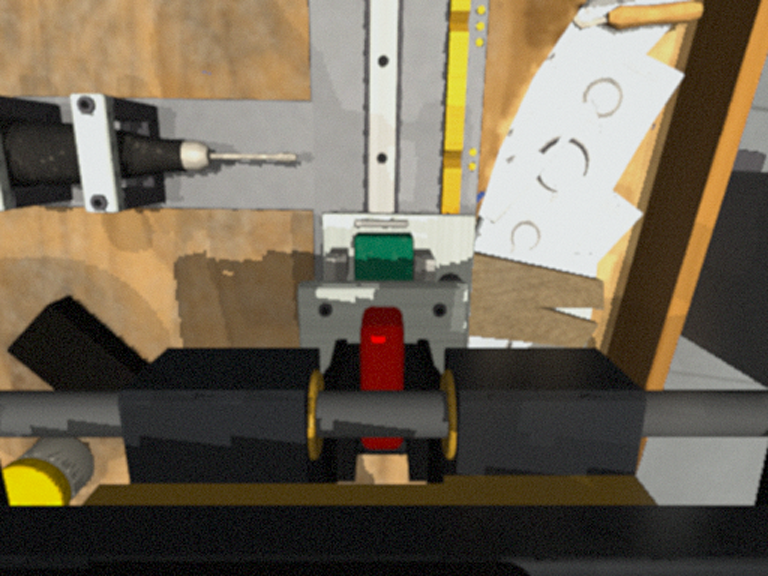

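Run:
```python
from h import *
K,_=C=cam('wrist');s=bot.get_state();p=np.array(s['position']);R=np.array(s['tool_rot'])
for n,u,v,z,ex in(('plateEdgeL',300,283,.142,27.75),('plateEdgeR',468,284,.142,27.75),('ribEnd',382,308,.166,22),('stop',382,223,.034,35),('blkTopEnd',383,234,.048,30),('blkL',355,236,.048,0),('blkR',412,236,.048,0),('stopL',356,223,.034,0),('stopR',407,222,.034,0)):
  print(n,1000*(R.T@(pt((u/1.5,v/1.5),z,C)-p))[:2],ex)
```

```text
plateEdgeL [ 28.27749852 -28.17487383] 27.75
plateEdgeR [27.89291102 30.20800162] 27.75
ribEnd [26.63088175  0.24620408] 22
stop [34.5352983   0.57218272] 35
blkTopEnd [30.64720075  1.06382388] 30
blkL [ 29.59369909 -13.65474676] 0
blkR [29.58529476 16.31273945] 0
stopL [ 34.53870126 -13.72189174] 0
stopR [35.08163809 14.31139051] 0
```

{"fn": "apply_moves", "kwargs": {
  "steps": "0 0 0.5 0 0 0 -0.9; 0 0 0.4 0 0 0 -0.9; 0 0 0.15 0 0 0 -0.9; 0 0 0.06 0 0 0 -0.9; 0 0 0 0 0 0 -0.9"
}}

```text
t: 17.82
position: [0.5631, -0.006, 0.1035]
tool_rot: [[0.136, -0.991, 0.001], [-0.991, -0.136, 0.0], [0.0, -0.001, -1.0]]
wrist_force: [0.9, 0.4, -1.2]
grip_width: 0.0141
grasp_force: 25.0
```

{"fn": "apply_moves", "kwargs": {
  "steps": "0 0 0.06 0 0 0 -0.9; 0 0 0.05 0 0 0 -0.9; 0 0 0 0 0 0 -0.9"
}}

```text
t: 18.2
position: [0.5624, -0.0057, 0.0962]
tool_rot: [[0.137, -0.991, -0.0], [-0.991, -0.137, -0.0], [0.0, 0.0, -1.0]]
wrist_force: [-0.4, 0.2, -2.2]
grip_width: 0.0135
grasp_force: 25.0
```

{"fn": "apply_moves", "kwargs": {
  "steps": "0 0 0.04 0 0 0 -0.9; 0 0 0.03 0 0 0 -0.9; 0 0 0 0 0 0 -0.9"
}}

```text
t: 18.58
position: [0.5624, -0.0058, 0.092]
tool_rot: [[0.137, -0.991, -0.0], [-0.991, -0.137, -0.0], [0.0, 0.0, -1.0]]
wrist_force: [0.5, -0.2, -1.8]
grip_width: 0.0139
grasp_force: 25.0
```

{"fn": "apply_moves", "kwargs": {
  "steps": "0 0 0.02 0 0 0 -0.9; 0 0 0.02 0 0 0 -0.9; 0 0 0 0 0 0 -0.9"
}}

```text
t: 18.95
position: [0.5626, -0.0058, 0.0911]
tool_rot: [[0.137, -0.991, 0.001], [-0.991, -0.137, -0.0], [0.0, -0.001, -1.0]]
wrist_force: [-3.4, 1.5, 6.5]
grip_width: 0.0138
grasp_force: 25.0
```

{"fn": "apply_moves", "kwargs": {
  "steps": "0 0 0 0 0 0 -0.3; 0 0 0 0 0 0 0; 0 0 0 0 0 0 0; 0 0 -0.4 0 0 0 0; 0 0 -0.8 0 0 0 0"
}}

```text
t: 19.58
position: [0.5611, -0.0061, 0.1603]
tool_rot: [[0.136, -0.991, -0.006], [-0.991, -0.136, -0.001], [0.0, 0.006, -1.0]]
wrist_force: [1.4, 0.3, -0.0]
grip_width: 0.0429
grasp_force: 0.0
```

Run:
```python
from h import *
s=bot.get_state();print(s['position'])
plan([((.56,.05,.2),np.radians(97.8),10)])
```

```text
[ 0.5611398  -0.0060595   0.16030319]
-0.093 -0.010 -0.066 0.000 -0.000 0.079; -0.093 0.004 -0.066 0.000 -0.000 0.079; -0.092 0.019 -0.066 0.000 -0.000 0.079; -0.088 0.033 -0.066 0.000 -0.000 0.079; -0.081 0.046 -0.066 0.000 -0.000 0.079; -0.073 0.058 -0.066 0.000 -0.000 0.079; -0.063 0.069 -0.066 0.000 -0.000 0.079; -0.052 0.078 -0.066 0.000 -0.000 0.079; -0.039 0.085 -0.066 0.000 -0.000 0.079; -0.025 0.090 -0.066 0.000 -0.000 0.079;
```

{"fn": "apply_moves", "kwargs": {
  "steps": "-0.09 -0.01 -0.07 0 0 0.079 0; -0.09 0 -0.07 0 0 0.079 0; -0.09 0.02 -0.07 0 0 0.079 0; -0.09 0.03 -0.07 0 0 0.079 0; -0.08 0.05 -0.07 0 0 0.079 0"
}}

```text
t: 20.2
position: [0.562, 0.0221, 0.1827]
tool_rot: [[-0.612, -0.791, -0.0], [-0.791, 0.612, -0.0], [0.0, 0.0, -1.0]]
wrist_force: [0.0, -0.3, -0.1]
grip_width: 0.0437
grasp_force: 0.0
```

{"fn": "apply_moves", "kwargs": {
  "steps": "-0.07 0.06 -0.07 0 0 0.079 0; -0.06 0.07 -0.07 0 0 0.079 0; -0.05 0.08 -0.07 0 0 0.079 0; -0.04 0.085 -0.07 0 0 0.079 0; -0.03 0.09 -0.07 0 0 0.079 0"
}}

```text
t: 20.82
position: [0.5613, 0.0501, 0.2037]
tool_rot: [[-0.993, -0.122, -0.0], [-0.122, 0.993, -0.0], [0.0, -0.0, -1.0]]
wrist_force: [0.5, -0.1, 0.5]
grip_width: 0.0436
grasp_force: 0.0
```

{"fn": "apply_moves", "kwargs": {
  "steps": "0 0 0 0 0 0 0; 0 0 0 0 0 0 0"
}}

```text
t: 21.08
position: [0.5612, 0.0498, 0.2034]
tool_rot: [[-0.992, -0.13, -0.0], [-0.13, 0.992, -0.0], [0.0, -0.0, -1.0]]
wrist_force: [-0.1, -0.4, -0.2]
grip_width: 0.0437
grasp_force: 0.0
```

Run:
```python
from h import *
np.set_printoptions(precision=4,suppress=True)
s=bot.get_state();C=cam('wrist');im=bot.capture('wrist');save(im,'w7')
print(s['position'],s['tool_rot'],s['grip_width'])
for l,z in(('cover_rib',.076),('push_handle',.05)):
  print(l,[(np.round(r['location'],1),round(r['p'],2),pt(r['location'],z,C)) for r in bot.tip_of(l,'wrist')])
```

```text
[0.5612 0.0498 0.2034] [[-0.9916 -0.1296 -0.0005]
 [-0.1296  0.9916 -0.0001]
 [ 0.0005 -0.     -1.    ]] 0.043694629861749726
cover_rib [(array([189.1, 184.3]), 0.8, array([ 0.5615, -0.0041,  0.076 ]))]
push_handle []
```

View pics/w7.png

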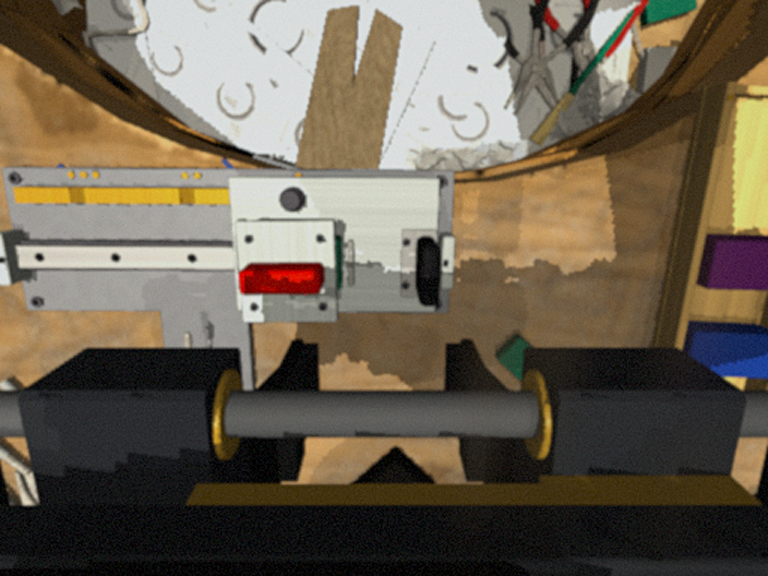

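The cover sits level on the nest at crop px (285,270), with its edges parallel to the carrier. The handle is at crop px (428,272). I go to the handle next.

Run:
```python
from h import *
a=np.radians(97.8)
plan([((.5506,.0757,.11),a,3),((.5506,.0757,.058),a,2)])
```

```text
0.040 0.151 0.519 -0.000 -0.000 -0.001; 0.040 0.151 0.519 -0.000 -0.000 -0.001; 0.039 0.151 0.519 -0.000 -0.000 -0.001; 
-0.000 0.000 0.433 0.000 -0.000 0.000; -0.000 0.000 0.433 0.000 -0.000 0.000;
```

{"fn": "apply_moves", "kwargs": {
  "steps": "0.04 0.15 0.52 0 0 -0.001 0; 0.04 0.15 0.52 0 0 -0.001 0; 0.04 0.15 0.52 0 0 -0.001 0; 0 0 0.43 0 0 0 0; 0 0 0.43 0 0 0 0",
  "grip_force": 15
}}

```text
t: 21.85
position: [0.5507, 0.0758, 0.0577]
tool_rot: [[-0.991, -0.134, 0.0], [-0.134, 0.991, -0.0], [-0.0, -0.0, -1.0]]
wrist_force: [0.3, -0.1, -0.9]
grip_width: 0.0434
grasp_force: 0.0
```

{"fn": "apply_moves", "kwargs": {
  "steps": "0 0 0 0 0 0 0; 0 0 0 0 0 0 -0.95; 0 0 0 0 0 0 -0.95; 0 0 0 0 0 0 -0.95; 0 0 0 0 0 0 -0.95"
}}

```text
t: 22.48
position: [0.5509, 0.0759, 0.0591]
tool_rot: [[-0.991, -0.133, 0.001], [-0.133, 0.991, 0.0], [-0.001, 0.0, -1.0]]
wrist_force: [0.4, 0.1, 2.1]
grip_width: 0.0118
grasp_force: 15.0
```

{"fn": "apply_moves", "kwargs": {
  "steps": "0 0 0 0 0 0 -0.95; 0 0 0 0 0 0 -0.95"
}}

```text
t: 22.72
position: [0.5509, 0.0759, 0.0591]
tool_rot: [[-0.991, -0.133, 0.001], [-0.133, 0.991, 0.0], [-0.001, 0.0, -1.0]]
wrist_force: [-1.7, 0.1, 4.0]
grip_width: 0.0118
grasp_force: 15.0
```

{"fn": "apply_moves", "kwargs": {
  "steps": "0 -0.08 0 0 0 0 -0.95; 0 -0.17 0 0 0 0 -0.95; 0 -0.2 0 0 0 0 -0.95; 0 -0.2 0 0 0 0 -0.95; 0 -0.2 0 0 0 0 -0.95",
  "grip_force": 30
}}

```text
t: 23.35
position: [0.5571, 0.0263, 0.0591]
tool_rot: [[-0.991, -0.133, -0.0], [-0.133, 0.991, 0.002], [0.0, 0.002, -1.0]]
wrist_force: [-4.2, 7.1, 6.2]
grip_width: 0.0118
grasp_force: 30.0
```

{"fn": "apply_moves", "kwargs": {
  "steps": "0 -0.17 0 0 0 0 -0.95; 0 -0.1 0 0 0 0 -0.95; 0 -0.05 0 0 0 0 -0.95; 0 0 0 0 0 0 -0.95; 0 0 0 0 0 0 -0.95"
}}

```text
t: 23.98
position: [0.5596, 0.0063, 0.0591]
tool_rot: [[-0.991, -0.133, -0.001], [-0.133, 0.991, 0.0], [0.001, 0.0, -1.0]]
wrist_force: [-3.0, 1.4, 6.0]
grip_width: 0.0119
grasp_force: 30.0
```

Run:
```python
from h import *
s=bot.get_state();d=np.array(s['position'])-[.5509,.0759,.0591];print(d,np.linalg.norm(d[:2]),s['wrist_force'])
```

```text
[ 8.68252589e-03 -6.95593262e-02  1.27585234e-06] 0.07009911638299977 [-2.98409903  1.44886837  6.02132425]
```

{"fn": "apply_moves", "kwargs": {
  "steps": "0 0 0 0 0 0 -0.3; 0 0 0 0 0 0 0; 0 0 0 0 0 0 0; 0 0 -0.4 0 0 0 0; 0 0 -0.8 0 0 0 0"
}}

```text
t: 24.6
position: [0.5586, 0.0059, 0.1291]
tool_rot: [[-0.991, -0.133, -0.006], [-0.133, 0.991, -0.001], [0.006, -0.001, -1.0]]
wrist_force: [0.3, 0.8, 0.4]
grip_width: 0.0426
grasp_force: 0.0
```

{"fn": "apply_moves", "kwargs": {
  "steps": "0 0 -0.9 0 0 0 0; -0.1 0 -0.3 0 0 0 0; 0 0 0 0 0 0 0; 0 0 0 0 0 0 0"
}}

```text
t: 25.1
position: [0.565, 0.0069, 0.2009]
tool_rot: [[-0.991, -0.133, -0.003], [-0.133, 0.991, -0.0], [0.003, 0.0, -1.0]]
wrist_force: [0.4, 0.3, -0.7]
grip_width: 0.0435
grasp_force: 0.0
```

Run:
```python
from h import *
np.set_printoptions(precision=4,suppress=True)
s=bot.get_state();C=cam('wrist');im=bot.capture('wrist');save(im,'w8')
print(s['position'],s['t'],s['grip_width'])
for l,z in(('cover_rib',.076),('push_handle',.05)):
  print(l,[(np.round(r['location'],1),round(r['p'],2),pt(r['location'],z,C)) for r in bot.tip_of(l,'wrist')])
```

```text
[0.565  0.0069 0.2009] 25.1 0.043508629506486214
cover_rib [(array([156.2, 186.8]), 0.75, array([ 0.5701, -0.0731,  0.076 ]))]
push_handle [(array([255.3, 181.9]), 0.92, array([0.5612, 0.0076, 0.05  ]))]
```

View pics/w8.png

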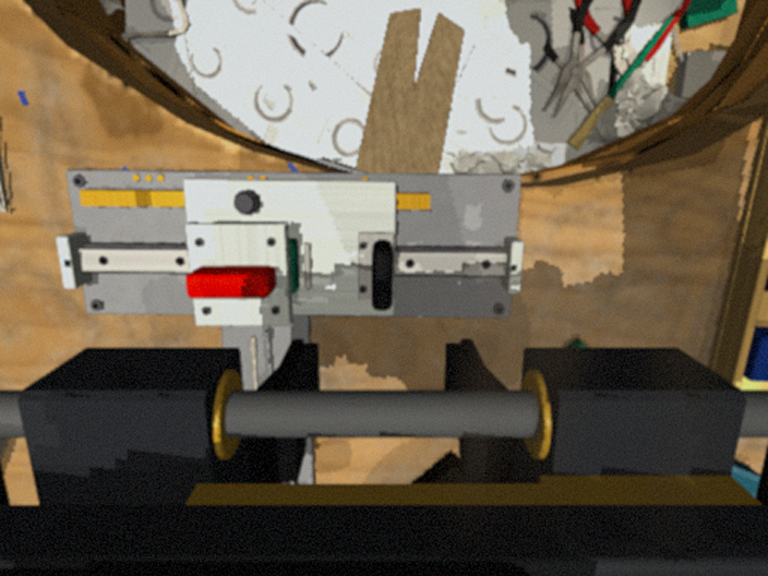

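The carrier stands at the middle station, with the cover at crop px (235,275) still level and the handle at (382,275). The rib moved about 69.5 mm. The arm is clear, so I hand in.

```bash
python3 -c "
from rig import bot
print(bot.finish_job())"
```

```text
the job is handed in; nothing more can be done
None
```

The job is handed in at about 25 s: the green block is in the nest, the clamp cover looks fully down in the camera views, and the carrier was moved 70.1 mm to the middle station's detent; the hand-in returned no verdict.

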